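# Stow a key-fob shell under the divider flap of a parts case

### The job

Lift the divider flap of the two-tier parts case until it stands open, and leave it so. Then put the longer of the two cream key-fob shells down flat in the larger, empty pocket of the lower tier, and let go of it.

Things in the scene. Friction and masses are not known exactly. Their poses are not given: they have to be found in the camera images.
- case: dark grey open box fixed to bench, 142 (x) x 182 (y) x 50 mm high, walls and floor 6. Origin: centre of underside; x away from the robot, y left, z up. In the lower tier, under the flap, a ridge (4 thick, top at z 20) along x at y -41 parts two pockets, each x -65 to 65: the large empty one y -39 to 85, the small one y -85 to -43 holding three coin cells. Pocket floor at z 6.
- flap (a joint): angle (rad) of the light grey divider flap over both pockets: 0 level, 1.57 upright, stop at 1.65; starts at 0 to 0.3. Hinge line along the case's y at x 58, z 36 mm in the case frame; the free edge, nearest the robot, rises. Plate 118 mm long from the hinge, 164 wide, 4 thick, 70 g, shut 12 below the wall tops. Stiff hinge (0.055 N m), stays at any angle. Upright its top is 154 mm above the bench.
- flap_pull (a point): centre of the flap's black pull: a disc 24 mm across, 12 thick, flat faces to the case's +y and -y, on an 8 mm stem at mid-width. Flap shut: 100 mm from the hinge line towards the robot, 28 above it (26 above the plate). It swings with the flap; upright: 28 mm beyond the hinge line, 136 above the bench. Pinched on its flat faces by an upright gripper, it can turn between the fingers.
- fob_long: the longer of two cream key-fob shells lying on the bench: 80 mm long (x), 38 wide (y), 15 high, 30 to 65 g; body 54 x 38 at -x, narrower end 26 x 32 x 12 high at +x. Origin: centre of underside, z up. Also on the bench: a like shell only 48 mm long and a round aluminium tin 47 across; the three swap places.
Mind the look-alikes: they are no part of the job. Of the things shaped like the case, the grey one is meant.

How it is judged:
By the outcome, as a careful person would: the job done as asked, in the order asked, and still so for the second after the job is handed in, with the robot touching nothing.
It also fails if it takes over 48 s, if anything falls off the work surface, if the arm or the gripper's body presses on something with over 40 N, if the wrist force passes 120 N, or if a joint passes its speed limit or range.

### The arm

A 6-joint arm with a two-finger parallel gripper is mounted at the origin on the work surface. World frame = base frame: x ahead of the robot, y to its left, z up, the work surface at z = 0. Lengths are in mm, angles in rad, forces in N, time in s.
With the tool pointing down it reaches from about 350 to 975 mm from the base axis. Payload 7.1 kg.
Tool frame: the origin (TCP) lies at the very end of the fingers, on their centre line; the grasp point (between the pads) lies 19 mm behind it (ctrl.pinch_z is the distance from the TCP to the grasp point, in mm); z points along the fingers, y is the direction in which the jaws open and shut (so a half turn about z gives the same grasp; the last joint's range is limited). The gripper opens to 88 mm and grips with 3 to 60 N. Pads are 20 mm wide; open, the fingers measure 115 mm over their backs; the gripper's body (75 mm by 178 mm) begins 61 mm behind the grasp point.
Start: joints at [1.309, 0.423, 1.63, -0, 1.089, -0.019], TCP at [150.232, 606.659, 222.675] pointing down, gripper open.
Joint ranges: [-3, 3], [-0.9, 2.11], [0.09, 2.58], [-1.31, 4.45], [0.11, 2.69], [-2.54, 2.54]. Speed limits (rad/s): [2.39, 2.39, 3.01, 3.14, 3.14, 3.14].

### API

Orientations are given as a rotation vector (axis times angle).
In Python, from workcell import ctrl gives the robot as it stands.
- The arm moves only by the shell command python3 -m inch 'ROWS' [OPENING]. ROWS is JSON, a list of rows, each an object with "xyz": the shift along the tool's x, y, z in cm, a list of three; "spin": the turn about the tool's z in degrees. A call has 1 to 20 rows; each row is the pose to reach, as a shift and turn from the pose measured when the call began, along the tool's axes at that moment; what a row does not reach only later rows make up. A row lasts 1/10 s, in which the tool goes at most 50 mm and 8.59 degrees, less where a joint would pass 70% of its speed; a pose out of reach is approached as far as the arm can. A call with a gripper value outside its range is refused whole. OPENING is the closure, from 0 (fully open) to 1 (shut), set as the call begins (- or left out, the last holds). The fingers move at their own pace and stop on an object; the grip force is fixed at half the most. Time passes only in rows, so rows that repeat a pose let the fingers close. It gives the time, the measured TCP pose, the force and the opening at its end, in the units of the state.
- ctrl.get_obs(): the state, without advancing time (a new reading comes with each control period).
- ctrl.get_image(name): name is "scene" or "side" or "wrist"; returns the picture (480x640x3 uint8, red, green, blue); there is no depth.
- ctrl.camera_info(name): a dict with "camera_matrix" (3x3 intrinsics, pixels), "k1" (the pictures are not rectified: a ray, as slopes to the right and down, at radius r is drawn at 1 + k1 r^2 times it, then the intrinsics apply), "R" (3x3) and "t" (3): a world point X has camera coordinates R X + t; the wrist camera has in their place "hand_eye" (4x4, takes a point from camera to tool coordinates, whose origin is the TCP and whose axes are the flange's). Camera axes: x right, y down, z forward; pixel columns grow to the right and rows downward; lengths in mm; the calibration is good to about 2 mm. A picture is of the moment at which its call begins: read the wrist's pose just before it. camera_info takes no time and is no camera call.
- ctrl.close_job(): hands the job in, once; it reports no verdict.
The state is a dict: "t": time; "qpos": joint angles; "qvel": joint speeds; "joint_torque": joint torques, N m; "ee_pos": TCP position; "orientation": TCP orientation; "ft_force": force on the tool from outside, world axes, zero at the start; "moment": the same for the moment, N m; "width": finger opening in mm.
Only numpy, scipy, OpenCV 4.12 (cv2) and the standard library are available. Lean on these libraries where they do the work, as an engineer would, in place of code of your own. Each camera call takes 0.05 s, during which the arm holds its last target. There are 200 camera calls.

## Working session

There is one attempt and no reset: what is moved stays moved. The work goes in short steps, Python scripts to look and compute and a shell command to move; the robot and the scene stay as the last step left them, time stands still between calls to the robot, and variables do not carry over. Pictures are saved under pics/ and viewed, about 8 in all and at most 12, crops included, and the job is handed in when it is done.

```bash
mkdir -p pics; ls; cat > h.py <<'E'
import numpy as np, cv2
from scipy.spatial.transform import Rotation as Ro
from workcell import ctrl
def cam(n,o=None):
    c=ctrl.camera_info(n);K=np.array(c['camera_matrix'],float)
    if 'R' in c: R=np.array(c['R']);t=np.array(c['t'])
    else:
        o=o or ctrl.get_obs();H=np.array(c['hand_eye']);T=np.eye(4)
        T[:3,:3]=Ro.from_rotvec(o['orientation']).as_matrix();T[:3,3]=o['ee_pos']
        M=np.linalg.inv(T@H);R=M[:3,:3];t=M[:3,3]
    return K,c['k1'],R,t
def ray(C,uv):
    K,k1,R,t=C
    p=cv2.undistortPoints(np.array([[uv]],float),K,np.array([k1,0,0,0.]))[0,0]
    return -R.T@t, R.T@np.array([p[0],p[1],1])
def onz(C,uv,z):
    o,d=ray(C,uv);return o+d*(z-o[2])/d[2]
def proj(C,X):
    K,k1,R,t=C
    return cv2.projectPoints(np.array(X,float).reshape(-1,1,3),cv2.Rodrigues(R)[0],t,K,np.array([k1,0,0,0.]))[0][:,0]
def snap(n,f):
    o=ctrl.get_obs();im=ctrl.get_image(n);cv2.imwrite('pics/'+f,im[:,:,::-1]);return o,im
E
python3 - <<'E'
from h import *
o,_=snap('scene','s0.png');snap('side','d0.png');o2,_=snap('wrist','w0.png')
print(o)
for n in('scene','side'):
    C=cam(n);print(n,-C[2].T@C[3],C[2][2])
print(ctrl.camera_info('wrist'))
E
```

```text
pics
{'t': 0.0, 'qpos': array([ 1.30898967e+00,  4.23809919e-01,  1.63069614e+00, -2.04226070e-06,
        1.08863774e+00, -1.89731180e-02]), 'qvel': array([-1.07024917e-03, -6.82294332e-05,  1.12061189e-04, -1.03479279e-03,
       -9.59035321e-04, -9.33770113e-04]), 'joint_torque': array([ 1.34533289e-03, -5.44634020e+01, -2.73680645e+01,  6.44827355e-02,
        2.28343613e-02, -1.26439754e-04]), 'ee_pos': array([150.09488861, 606.12011928, 221.91861409]), 'orientation': array([-3.80477855e-01, -3.11824995e+00,  2.41277819e-03]), 'ft_force': array([ 0.95309583, -0.86134566, -0.30018854]), 'moment': array([-0.04866683, -0.04219367, -0.02107301]), 'width': 87.91226856050909}
scene [ 841.90997687 -439.10738864  967.19144945] [-0.32555509  0.49652963 -0.80465658]
side [ 424.36007022 -532.79855984  780.3505033 ] [ 0.05641677  0.67519176 -0.73548163]
{'camera_matrix': array([[386.20132514,   0.        , 318.29141139],
       [  0.        , 386.20132514, 241.7945803 ],
       [  0.        ,   0.        ,   1.        ]]), 'k1': 0.004435505163806424, 'hand_eye': array([[ 1.13461816e-03, -9.63576738e-01, -2.67429585e-01,
         7.26597242e+01],
       [ 9.99999296e-01,  1.00058070e-03,  6.37480243e-04,
         4.20506567e-01],
       [-3.46676252e-04, -2.67430120e-01,  9.63577195e-01,
        -1.61451746e+02],
       [ 0.00000000e+00,  0.00000000e+00,  0.00000000e+00,
         1.00000000e+00]])}
```

View pics/s0.png

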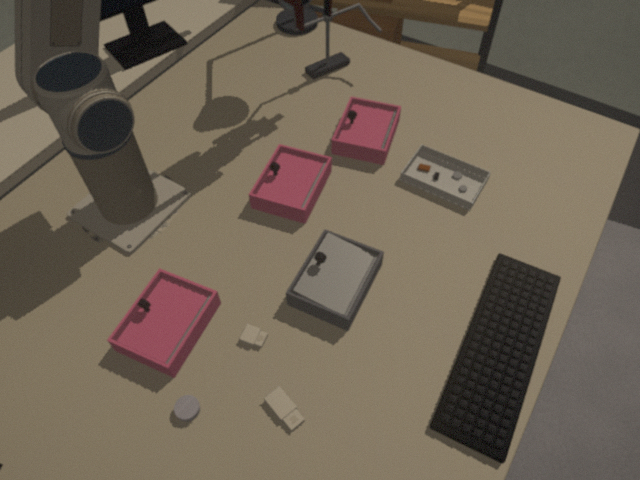

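View pics/d0.png

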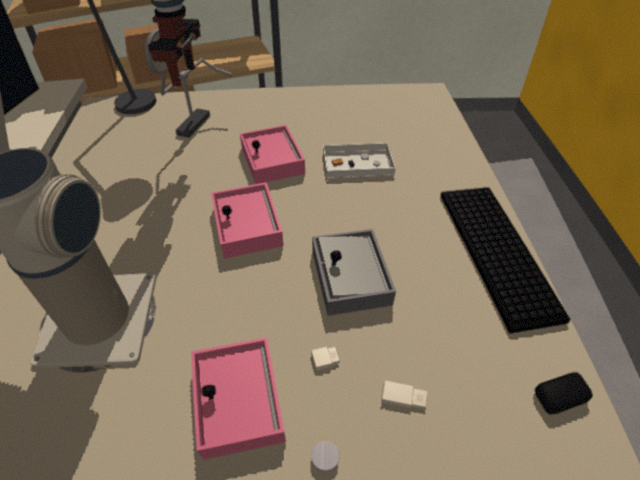

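Scene view: grey case at (335,278), pink decoys at (165,320), (290,182), (366,130), and a clear tray at (443,178). Cream shells are at (285,408), long, and (252,336), short; the tin is at (187,407). In the side view: case (352,270), long fob (404,397), short fob (325,358). I'll take the grey case and the longer shell, confirming both in one enlarged crop.

```bash
python3 - <<'E'
from h import *
s=cv2.imread('pics/s0.png');d=cv2.imread('pics/d0.png')
def crop(im,x,y,w,h):return cv2.resize(im[y:y+h,x:x+w],(400,300),interpolation=cv2.INTER_CUBIC)
a=np.vstack([np.hstack([crop(s,270,220,133,100),crop(d,300,220,107,80)]),np.hstack([crop(s,220,320,133,100),crop(d,300,335,133,100)])])
cv2.imwrite('pics/c0.png',cv2.convertScaleAbs(a,alpha=1.4))
for n,im in(('scene',s),('side',d)):
    C=cam(n);hsv=cv2.cvtColor(im,cv2.COLOR_BGR2HSV)
    # cream: bright vs local bench
    med=cv2.medianBlur(im,61).astype(int);diff=im.astype(int)-med
    m=((diff[:,:,0]>18)&(diff[:,:,2]>12)).astype(np.uint8)
    for c in cv2.findContours(m,0,1)[0]:
        A=cv2.contourArea(c)
        if A>150:
            r=cv2.minAreaRect(c);P=np.array([onz(C,tuple(p),12)[:2] for p in cv2.boxPoints(r)])
            g=np.array([onz(C,tuple(p[0].astype(float)),12)[:2] for p in c]);R2=cv2.minAreaRect(g.astype(np.float32))
            print(n,A,np.round(r[0]),'world',np.round(R2[0],1),np.round(R2[1],1),round(R2[2],1))
    # case: dark grey low saturation
    x0,y0,x1,y1=(275,220,400,335) if n=='scene' else (300,220,405,322)
    sub=hsv[y0:y1,x0:x1];m=((sub[:,:,1]<60)).astype(np.uint8)
    c=max(cv2.findContours(m,0,2)[0],key=cv2.contourArea)
    ap=cv2.approxPolyDP(cv2.convexHull(c),3,True)[:,0]+[x0,y0]
    for p in ap: print(n,p,np.round(onz(C,tuple(p.astype(float)),50)[:2]),np.round(onz(C,tuple(p.astype(float)),0)[:2]))
E
```

```text
scene 171.5 [ 61. 219.] world [-102.5 -125.5] [56.4 43.4] 68.0
scene 434.5 [163. 187.] world [35.2 74. ] [75.8 80.2] 80.1
scene 357.0 [443. 179.] world [616.4 470.2] [95.3 63.8] 1.2
scene 371.0 [ 71. 180.] world [-184.7  -20. ] [ 49.8 225.4] 65.3
scene 290.5 [628. 131.] world [979.7 891. ] [ 61.3 122.3] 37.6
scene 369.5 [219. 131.] world [ 27.9 316.1] [199.6  57.7] 81.7
scene 395.5 [ 47. 125.] world [-411.7   87. ] [ 52.1 187.2] 58.0
scene 310.5 [93. 97.] world [-385.5  237.7] [119.2  86.3] 67.6
scene 609.5 [140.  64.] world [-376.2  413.4] [235.3  83.3] 90.0
scene 229.5 [ 7. 59.] world [-771.2  224.7] [ 44.2 176.1] 52.7
scene 216.0 [349.  33.] world [ 81.2 900.5] [ 55.6 156. ] 90.0
scene 749.5 [114.  36.] world [-570.2  499.1] [101.3 267.8] 47.2
scene 298.5 [265.  14.] world [-222.9  862.5] [113.9  93.2] 11.2
scene 347.5 [156.  14.] world [-542.9  657.7] [ 69.2 177.9] 61.1
scene [384 250] [602. 176.] [589. 209.]
scene [374 284] [626.  89.] [614. 118.]
scene [348 331] [634. -31.] [623.  -8.]
scene [307 334] [570. -78.] [556. -58.]
scene [275 318] [498. -82.] [479. -63.]
scene [285 28
[... 780 characters left out ...]
64.7] [121.5 259.7] 6.9
side 1560.5 [ 34. 128.] world [-446.1  758.5] [265.7 212.9] 89.4
side 354.0 [ 96. 108.] world [-229.2  858.7] [145.4  98.3] 18.3
side 354.0 [170. 100.] world [ 18.3 877.3] [101.2 113.1] 8.0
side 699.0 [40. 63.] world [-641.1 1336.7] [140.1 909.9] 38.0
side 437.5 [64. 23.] world [-634.1 1696.2] [285.1 155.9] 22.5
side 1417.5 [131.  32.] world [-246.2 1550.8] [263.6 605.8] 21.8
side 182.0 [12. 10.] world [-1020.8  2009. ] [105.  434.2] 30.5
side [373 229] [604. 171.] [616. 219.]
side [396 290] [623.  -5.] [637.  31.]
side [391 307] [605. -46.] [618. -12.]
side [327 315] [478. -54.] [481. -22.]
side [315 280] [460.  33.] [463.  72.]
side [312 237] [462. 156.] [465. 203.]
```

View pics/c0.png

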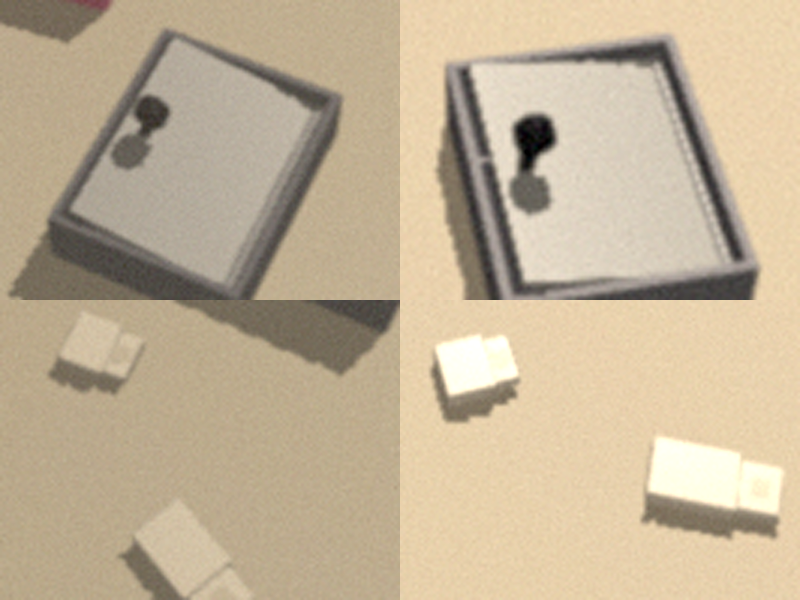

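The crop confirms it: grey case with light flap and black pull, and the long shell in the lower right with its narrow end towards +x.

```bash
cat >> h.py <<'E'
def tri(Cs,uvs):
    A=np.zeros((3,3));b=np.zeros(3)
    for C,uv in zip(Cs,uvs):
        o,d=ray(C,uv);d/=np.linalg.norm(d);P=np.eye(3)-np.outer(d,d);A+=P;b+=P@o
    X=np.linalg.solve(A,b);return X,[np.round(proj(C,X)[0]-uv,1) for C,uv in zip(Cs,uvs)]
def go(xyz,yaw):  # TCP target, world yaw (deg) of tool y -> row values
    o=ctrl.get_obs();R=Ro.from_rotvec(o['orientation']).as_matrix()
    d=R.T@(np.array(xyz)-o['ee_pos'])/10
    y=np.degrees(np.arctan2(R[1,1],R[0,1]));print('row xyz cm',np.round(d,2),'spin',round(-((yaw-y+180)%360-180),1),'now',np.round(o['ee_pos'],1),round(y,1))
E
python3 - <<'E'
from h import *
S,D=cam('scene'),cam('side')
P={'FL':[(324.9,230),(312.6,236.9)],'FR':[(384,251.6),(372.2,230.2)],'NL':[(286.6,292.2),None],'NR':[(351.5,317),(395.5,290.9)]}
for k,v in P.items(): print(k,[np.round(onz(C,p,50)[:2],1) for C,p in zip((S,D),v) if p])
X,e=tri([S,D],[(320.2,257.2),(336.1,255.6)]);print('pull',X,e)
c=np.array([543,75]);a=np.radians(6.7);R=np.array([[np.cos(a),-np.sin(a)],[np.sin(a),np.cos(a)]])
l=R.T@(X[:2]-c);print('pull in case',l,X[2]-36,'theta',np.degrees(np.arctan2(X[2]-36,58-l[0])-np.arctan2(28,100)))
go([420,-60,320],90)
E
```

```text
FL [array([465.8, 154.7]), array([463.7, 156. ])]
FR [array([604.5, 172. ]), array([601.3, 166.9])]
NL [array([484. , -21.6])]
NR [array([624.7,  -0.7]), array([621.8,  -7.3])]
pull [507.2969899   70.25453067  80.27071628] [array([ 0. , -0.1]), array([0. , 0.1])]
pull in case [-36.01283914  -0.54756435] 44.270716278146864 theta 9.573534733261704
row xyz cm [-42.21 -58.2   -9.72] spin -13.9 now [150.1 606.3 222.1] 76.1
```

```bash
python3 - <<'E'
from h import *
go([460,0,330],90)
E
```

```text
row xyz cm [-44.65 -51.41 -10.73] spin -13.9 now [150.1 606.3 222.1] 76.1
```

```bash
R='' ; python3 -m inch '[{"xyz":[-11,-13,-8],"spin":-7},{"xyz":[-22,-26,-10.7],"spin":-14},{"xyz":[-33,-39,-10.7],"spin":-14},{"xyz":[-44.6,-51.4,-10.7],"spin":-14},{"xyz":[-44.6,-51.4,-10.7],"spin":-14},{"xyz":[-44.6,-51.4,-10.7],"spin":-14},{"xyz":[-44.6,-51.4,-10.7],"spin":-14},{"xyz":[-44.6,-51.4,-10.7],"spin":-14},{"xyz":[-44.6,-51.4,-10.7],"spin":-14},{"xyz":[-44.6,-51.4,-10.7],"spin":-14},{"xyz":[-44.6,-51.4,-10.7],"spin":-14},{"xyz":[-44.6,-51.4,-10.7],"spin":-14},{"xyz":[-44.6,-51.4,-10.7],"spin":-14},{"xyz":[-44.6,-51.4,-10.7],"spin":-14},{"xyz":[-44.6,-51.4,-10.7],"spin":-14},{"xyz":[-44.6,-51.4,-10.7],"spin":-14},{"xyz":[-44.6,-51.4,-10.7],"spin":-14},{"xyz":[-44.6,-51.4,-10.7],"spin":-14}]'
python3 - <<'E'
from h import *
o,im=snap('wrist','w1.png')
np.save('w1o.npy',np.r_[o['ee_pos'],o['orientation']]);C=cam('wrist',o)
g=cv2.cvtColor(im,cv2.COLOR_RGB2GRAY);cv2.imwrite('pics/w1.png',cv2.convertScaleAbs(im[:,:,::-1],alpha=1.3))
print(np.round(proj(C,[[507,70,80],[463.7,156,50],[602,170,50],[484,-22,50],[623,-4,50],[606,-209,12]])))
E
```

```text
t: 1.95
ee_pos: [458.8, 1.3, 329.4]
orientation: [0.005, -3.141, 0.001]
ft_force: [0.6, 0.3, -0.3]
width: 87.6
[[380. 248.]
 [452. 205.]
 [453. 315.]
 [298. 222.]
 [313. 329.]
 [161. 303.]]
```

View pics/w1.png

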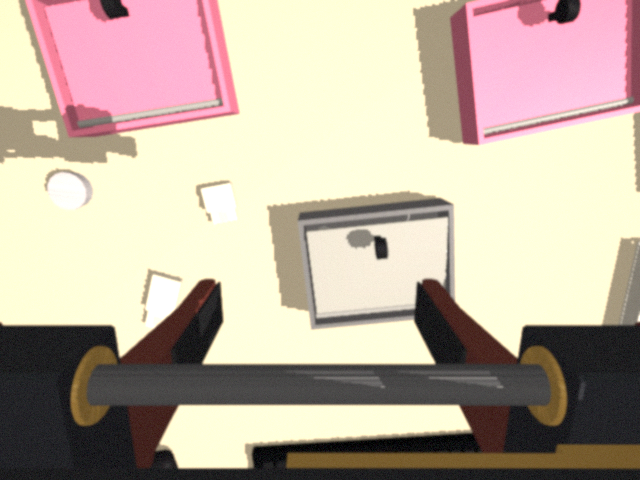

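The wrist view agrees: the pull is at (381,247) against a predicted (380,248), and the case rim matches too. Moving to the pull.

```bash
python3 - <<'E'
from h import *
go([507,70,64],96.7)
E
```

```text
row xyz cm [-4.85  6.88 26.54] spin -6.5 now [458.9   1.3 329.5] 90.2
```

```bash
python3 -m inch '[{"xyz":[-2.5,3.4,4],"spin":-3},{"xyz":[-4.8,6.9,8],"spin":-6.5},{"xyz":[-4.8,6.9,12],"spin":-6.5},{"xyz":[-4.8,6.9,16],"spin":-6.5},{"xyz":[-4.8,6.9,20],"spin":-6.5},{"xyz":[-4.8,6.9,23],"spin":-6.5},{"xyz":[-4.8,6.9,25],"spin":-6.5},{"xyz":[-4.8,6.9,26.5],"spin":-6.5},{"xyz":[-4.8,6.9,26.5],"spin":-6.5},{"xyz":[-4.8,6.9,26.5],"spin":-6.5}]'
python3 - <<'E'
from h import *
o,im=snap('wrist','w2.png');C=cam('wrist',o)
cv2.imwrite('pics/w2.png',cv2.convertScaleAbs(im[:,:,::-1],alpha=1.3))
print(np.round(proj(C,[[507,70,80],o['ee_pos']])));go([507,70,64],96.7)
E
```

```text
t: 3.0
ee_pos: [506.4, 70.9, 64.6]
orientation: [0.185, -3.135, 0.001]
ft_force: [-0.1, 0.3, 0.7]
width: 87.7
[[315. 317.]
 [318. 301.]]
row xyz cm [ 0.   -0.08  0.11] spin 0.1 now [506.9  70.8  65.1] 96.8
```

View pics/w2.png

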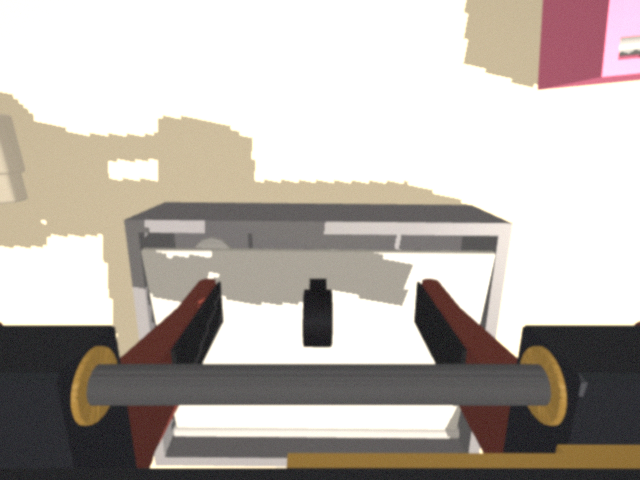

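Pull is centred between the fingers at (318,318), and the case is square to the tool. Closing, and working out the arc.

```bash
python3 -m inch '[{"xyz":[0,0,0]},{"xyz":[0,0,0]},{"xyz":[0,0,0]},{"xyz":[0,0,0]},{"xyz":[0,0,0]},{"xyz":[0,0,0]}]' 1
python3 - <<'E'
import numpy as np
r=103.8;p0=25.2
for p in np.linspace(25.2,107,17)[1:]:
    a,b=np.radians(p),np.radians(p0);print(round(p),np.round([-(np.cos(b)-np.cos(a))*r/10,-(np.sin(a)-np.sin(b))*r/10],1))
E
```

```text
30 [-0.4 -0.8]
35 [-0.9 -1.6]
41 [-1.5 -2.3]
46 [-2.1 -3. ]
51 [-2.8 -3.6]
56 [-3.6 -4.2]
61 [-4.4 -4.7]
66 [-5.2 -5.1]
71 [-6.  -5.4]
76 [-6.9 -5.7]
81 [-7.8 -5.8]
87 [-8.8 -5.9]
92 [-9.7 -6. ]
97 [-10.6  -5.9]
102 [-11.5  -5.7]
107 [-12.4  -5.5]$[0]: bad value
```

```bash
python3 -m inch '[{"xyz":[0,0,0],"spin":0},{"xyz":[0,0,0],"spin":0},{"xyz":[0,0,0],"spin":0},{"xyz":[0,0,0],"spin":0},{"xyz":[0,0,0],"spin":0},{"xyz":[0,0,0],"spin":0}]' 1
```

```text
t: 3.65
ee_pos: [506.9, 70.8, 65.2]
orientation: [-0.185, 3.136, -0.001]
ft_force: [0.1, 0.2, 0.2]
width: 43.3
```

```bash
python3 -m inch '[{"xyz":[0,0,0],"spin":0},{"xyz":[0,0,0],"spin":0},{"xyz":[0,0,0],"spin":0},{"xyz":[0,0,0],"spin":0},{"xyz":[0,0,0],"spin":0},{"xyz":[0,0,0],"spin":0},{"xyz":[0,0,0],"spin":0}]' 1
```

```text
t: 4.35
ee_pos: [506.9, 70.6, 65.1]
orientation: [-0.184, 3.136, -0.002]
ft_force: [-0.1, -3.0, -1.0]
width: 11.9
```

Gripped at 11.9 mm. First half of the arc:

```bash
python3 -m inch '[{"xyz":[0,0,0],"spin":0},{"xyz":[-0.4,0,-0.8],"spin":0},{"xyz":[-0.9,0,-1.6],"spin":0},{"xyz":[-1.5,0,-2.3],"spin":0},{"xyz":[-2.1,0,-3.0],"spin":0},{"xyz":[-2.8,0,-3.6],"spin":0},{"xyz":[-3.6,0,-4.2],"spin":0},{"xyz":[-3.6,0,-4.2],"spin":0},{"xyz":[-3.6,0,-4.2],"spin":0}]'
```

```text
t: 5.25
ee_pos: [543.9, 74.7, 108.3]
orientation: [-0.185, 3.134, -0.002]
ft_force: [-0.2, -4.5, 2.2]
width: 11.8
```

```bash
python3 -m inch '[{"xyz":[-0.8,0,-0.5],"spin":0},{"xyz":[-1.6,0,-0.9],"spin":0},{"xyz":[-2.4,0,-1.2],"spin":0},{"xyz":[-3.3,0,-1.5],"spin":0},{"xyz":[-4.2,0,-1.6],"spin":0},{"xyz":[-5.2,0,-1.7],"spin":0},{"xyz":[-6.1,0,-1.8],"spin":0},{"xyz":[-7.0,0,-1.7],"spin":0},{"xyz":[-7.9,0,-1.5],"spin":0},{"xyz":[-8.7,0,-1.3],"spin":0},{"xyz":[-8.7,0,-1.3],"spin":0},{"xyz":[-8.7,0,-1.3],"spin":0}]'
python3 - <<'E'
from h import *
o,im=snap('side','d1.png');_,i2=snap('scene','s1.png')
a=cv2.resize(im[150:350,230:470],(480,400));b=cv2.resize(i2[170:370,260:420],(320,400))
cv2.imwrite('pics/c1.png',cv2.convertScaleAbs(np.hstack([a,b])[:,:,::-1],alpha=1.3))
E
```

```text
t: 6.45
ee_pos: [632.5, 84.5, 122.9]
orientation: [-0.186, 3.131, -0.004]
ft_force: [0.4, -7.0, 1.7]
width: 11.8
```

View pics/c1.png

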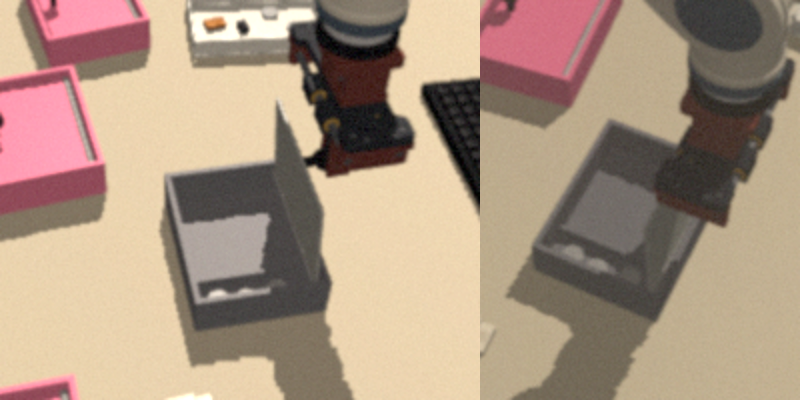

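Flap stands upright (left crop, plate (275,100)–(318,275)), about 92° by the pull position. Releasing and rising.

```bash
python3 -m inch '[{"xyz":[0,0,0],"spin":0},{"xyz":[0,0,0],"spin":0},{"xyz":[0,0,0],"spin":0},{"xyz":[0,0,0],"spin":0},{"xyz":[0,0,0],"spin":0},{"xyz":[0,0,0],"spin":0},{"xyz":[0,0,0],"spin":0},{"xyz":[0,0,-3],"spin":0},{"xyz":[0,0,-7],"spin":0},{"xyz":[0,0,-12],"spin":0},{"xyz":[0,0,-12],"spin":0}]' 0
python3 - <<'E'
from h import *
go([604,-208,130],72.6);go([604,-208,230],72.6)
E
```

```text
t: 7.65
ee_pos: [635.7, 85.2, 250.3]
orientation: [-0.185, 3.119, -0.002]
ft_force: [1.1, 0.5, -0.1]
width: 87.7
row xyz cm [  6.81 -28.71  11.99] spin 24.2 now [635.7  85.2 250.3] 96.8
row xyz cm [  6.64 -28.74   2.  ] spin 24.2 now [635.7  85.2 250.3] 96.8
```

```bash
python3 -m inch '[{"xyz":[1,-4,0],"spin":4},{"xyz":[2,-9,0],"spin":8},{"xyz":[3,-14,1],"spin":12},{"xyz":[4,-19,2],"spin":16},{"xyz":[5,-24,4],"spin":20},{"xyz":[6.7,-28.7,7],"spin":24},{"xyz":[6.7,-28.7,11],"spin":24},{"xyz":[6.8,-28.7,12],"spin":24},{"xyz":[6.8,-28.7,12],"spin":24},{"xyz":[6.8,-28.7,12],"spin":24}]'
python3 - <<'E'
from h import *
o,im=snap('wrist','w3.png');C=cam('wrist',o)
cv2.imwrite('pics/w3.png',im[:,:,::-1])
print(np.round(proj(C,[[606,-209,12]])),o['ee_pos'],o['orientation'])
hsv=cv2.cvtColor(im,cv2.COLOR_RGB2HSV);print(hsv[300:380:10,315])
E
```

```text
t: 8.65
ee_pos: [605.1, -207.0, 131.0]
orientation: [0.466, 3.088, 0.003]
ft_force: [0.6, -0.1, 0.6]
width: 87.4
[[315. 234.]] [ 605.05493419 -207.02019129  131.00594079] [0.46581915 3.08849703 0.00318078]
[[ 20  64 207]
 [ 19  64 207]
 [ 19  61 208]
 [ 20  64 208]
 [ 19  62 209]
 [ 20  64 206]
 [ 20  60 208]
 [ 90   4  59]]
```

View pics/w3.png

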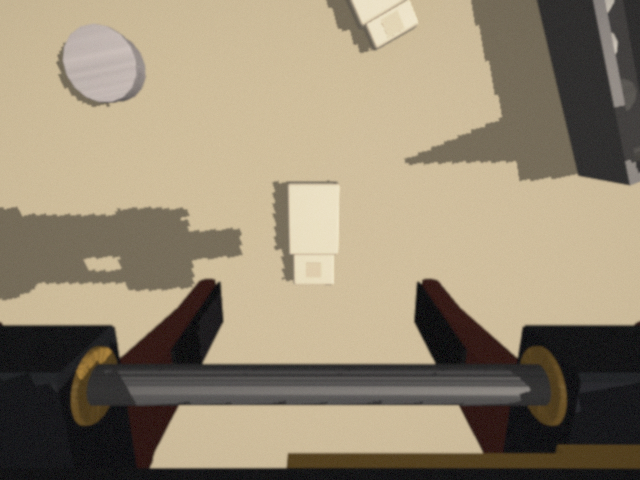

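The long fob is centred at (315,234), with its body at (289–340, 183–253) and narrow end down to (314,283), square to the jaws. The short fob is at (385,15) and the tin at (103,62).

```bash
python3 - <<'E'
from h import *
o=ctrl.get_obs();C=cam('wrist',o)
B=[onz(C,p,15) for p in((289,184),(339,184),(340,253),(290,253))];e=onz(C,(314,284),12)
b=np.mean(B,0);ax=(B[2]+B[3]-B[0]-B[1])[:2];ax/=np.linalg.norm(ax)
print(b,np.linalg.norm(B[1]-B[0]),np.linalg.norm(B[3]-B[0]),(e-b)[:2]@ax,np.degrees(np.arctan2(ax[1],ax[0])))
yaw=np.degrees(np.arctan2(ax[1],ax[0]))+90
go([*(b[:2]+7*ax),3.5],yaw)
E
```

```text
[ 595.14626819 -205.51442423   15.        ] 35.78438417725122 51.969232296122975 52.4665512285508 -16.414534934923132
row xyz cm [ 0.59 -0.21 12.81] spin -0.7 now [ 605.6 -207.   131.7] 72.9
```

```bash
python3 -m inch '[{"xyz":[0.6,-0.2,4],"spin":-0.7},{"xyz":[0.6,-0.2,8],"spin":-0.7},{"xyz":[0.6,-0.2,11],"spin":-0.7},{"xyz":[0.6,-0.2,12.2],"spin":-0.7},{"xyz":[0.6,-0.2,12.8],"spin":-0.7},{"xyz":[0.6,-0.2,12.8],"spin":-0.7},{"xyz":[0.6,-0.2,12.8],"spin":-0.7}]'
python3 -m inch '[{"xyz":[0,0,0],"spin":0},{"xyz":[0,0,0],"spin":0},{"xyz":[0,0,0],"spin":0},{"xyz":[0,0,0],"spin":0},{"xyz":[0,0,0],"spin":0},{"xyz":[0,0,0],"spin":0},{"xyz":[0,0,0],"spin":0},{"xyz":[0,0,0],"spin":0},{"xyz":[0,0,0],"spin":0},{"xyz":[0,0,0],"spin":0}]' 1
```

```text
t: 9.4
ee_pos: [603.2, -207.6, 5.5]
orientation: [0.445, 3.087, 0.002]
ft_force: [0.1, 0.1, 0.0]
width: 87.9
t: 10.4
ee_pos: [603.1, -207.5, 5.4]
orientation: [0.445, 3.087, 0.002]
ft_force: [0.4, -0.0, -0.8]
width: 38.0
```

```bash
python3 -m inch '[{"xyz":[0,0,-2],"spin":0},{"xyz":[0,0,-5],"spin":0},{"xyz":[0,0,-9],"spin":0},{"xyz":[0,0,-13],"spin":0},{"xyz":[0,0,-17],"spin":0},{"xyz":[0,0,-20],"spin":0},{"xyz":[0,0,-20],"spin":0}]'
python3 - <<'E'
from h import *
go([523,96,200],96.7)
E
```

```text
t: 11.1
ee_pos: [601.2, -208.0, 210.4]
orientation: [0.444, 3.079, -0.001]
ft_force: [0.7, -0.6, 0.1]
width: 37.6
row xyz cm [16.12 26.95  0.65] spin -23.1 now [ 601.2 -208.   210.4] 73.6
```

```bash
python3 -m inch '[{"xyz":[2,3.5,0],"spin":-3},{"xyz":[4,7,0],"spin":-6},{"xyz":[6,10.5,0],"spin":-9},{"xyz":[8,14,0],"spin":-12},{"xyz":[10.5,17.5,0],"spin":-15},{"xyz":[13,21.5,0],"spin":-19},{"xyz":[15,25,0.6],"spin":-22},{"xyz":[16.1,26.9,0.6],"spin":-23.1},{"xyz":[16.1,26.9,0.6],"spin":-23.1},{"xyz":[16.1,26.9,0.6],"spin":-23.1},{"xyz":[16.1,26.9,0.6],"spin":-23.1}]'
python3 - <<'E'
from h import *
o,im=snap('wrist','w4.png');_,d=snap('side','d2.png')
a=cv2.resize(im,(480,360));b=cv2.resize(d[150:350,260:438],(320,360))
cv2.imwrite('pics/c2.png',cv2.convertScaleAbs(np.hstack([a,b])[:,:,::-1],alpha=1.3))
go([523.4,95.7,12],96.7)
E
```

```text
t: 12.2
ee_pos: [523.1, 94.5, 200.0]
orientation: [-0.18, 3.107, -0.011]
ft_force: [-0.1, -0.6, -1.1]
width: 37.6
row xyz cm [ 0.52  0.3  18.82] spin -0.1 now [523.2  94.4 200.3] 96.6
```

View pics/c2.png

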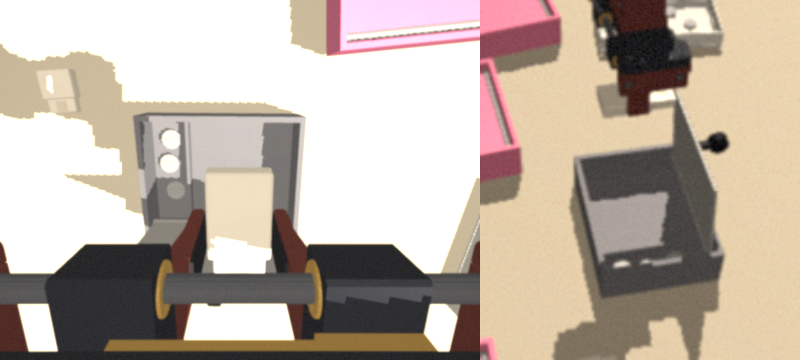

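Shell held level above the large pocket (right of the ridge at (190,150)), flap upright, coin cells at (170,138), (170,163) and (176,189). Lowering.

```bash
python3 -m inch '[{"xyz":[0.1,0.1,3],"spin":0},{"xyz":[0.2,0.3,7],"spin":0},{"xyz":[0.3,0.3,11],"spin":0},{"xyz":[0.4,0.3,14],"spin":0},{"xyz":[0.5,0.3,16],"spin":0},{"xyz":[0.5,0.3,17.5],"spin":0},{"xyz":[0.5,0.3,18.2],"spin":0},{"xyz":[0.5,0.3,18.2],"spin":0},{"xyz":[0.5,0.3,18.2],"spin":0}]'
python3 - <<'E'
from h import *
go([523.4,95.7,12],96.7)
E
```

```text
t: 13.2
ee_pos: [524.1, 95.7, 18.9]
orientation: [-0.178, 3.106, -0.011]
ft_force: [-0.2, 0.1, -0.1]
width: 37.9
row xyz cm [0.09 0.01 0.69] spin -0.1 now [524.1  95.7  18.9] 96.6
```

```bash
python3 -m inch '[{"xyz":[0,0,0.3],"spin":0},{"xyz":[0,0,0.5],"spin":0},{"xyz":[0,0,0.6],"spin":0},{"xyz":[0,0,0.7],"spin":0},{"xyz":[0,0,0.7],"spin":0},{"xyz":[0,0,0.7],"spin":0}]'
```

```text
t: 13.8
ee_pos: [524.3, 95.7, 11.9]
orientation: [-0.178, 3.106, -0.011]
ft_force: [-1.4, -0.1, -0.9]
width: 37.9
```

```bash
python3 -m inch '[{"xyz":[0,0,0.1],"spin":0},{"xyz":[0,0,0.1],"spin":0},{"xyz":[0,0,0.1],"spin":0},{"xyz":[0,0,0.1],"spin":0},{"xyz":[0,0,0.1],"spin":0},{"xyz":[0,0,0.1],"spin":0},{"xyz":[0,0,-1],"spin":0},{"xyz":[0,0,-3],"spin":0},{"xyz":[0,0,-7],"spin":0},{"xyz":[0,0,-12],"spin":0},{"xyz":[0,0,-17],"spin":0},{"xyz":[0,0,-22],"spin":0},{"xyz":[4,0,-25],"spin":0},{"xyz":[8,0,-25],"spin":0},{"xyz":[8,0,-25],"spin":0},{"xyz":[8,0,-25],"spin":0}]' 0.35
python3 - <<'E'
from h import *
o,im=snap('wrist','w5.png');_,d=snap('side','d3.png')
a=cv2.resize(im,(480,360));b=cv2.resize(d[150:350,260:438],(320,360))
cv2.imwrite('pics/c3.png',np.hstack([a,b])[:,:,::-1])
E
```

```text
t: 15.4
ee_pos: [436.9, 87.8, 260.3]
orientation: [-0.179, 3.104, -0.01]
ft_force: [0.8, -0.7, -0.9]
width: 57.1
```

View pics/c3.png

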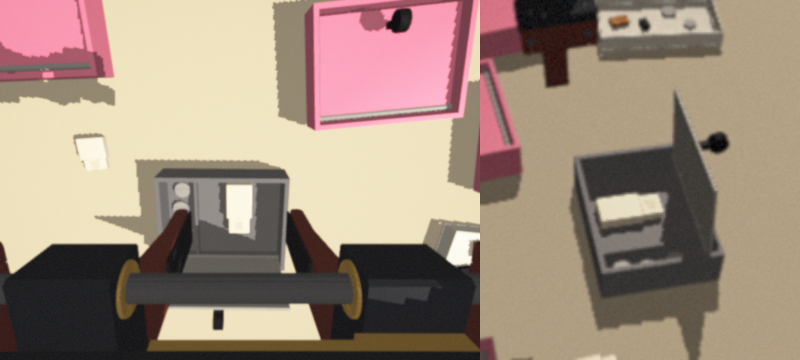

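The long shell lies flat in the large pocket at (239,208), clear of the ridge at (196,218). The flap still stands, and the gripper is well clear. Handing in.

```bash
python3 -c "
from workcell import ctrl
print(ctrl.close_job())"
```

```text
the job is handed in; nothing more can be done
None
```

I swung the grey case's flap up by its pull and left it standing open. I then laid the longer cream shell flat in the large empty pocket and let go. The job was handed in at about 15.5 s of the 48 s allowed; no verdict is reported.

**Flap:** it was at roughly 92° by the pull's position when I let go. The last side picture shows it still upright, judged by eye.

**Shell:** the last wrist and side pictures show it clear of the ridge and walls, with the coin cells undisturbed.

**Forces:** the highest wrist force I read was about 7 N, sideways while swinging the flap. At the end the gripper was open and well clear of everything.

**Checks:** none failed. One gripper-close command was refused because it lacked a spin value; I resent it at once. The arm sagged by about 1.7° of tilt while carrying the shell, which did not affect the placing.

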